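Pump a ratchet bar clamp shut on a re-glued drawer front and keep hold

TASK

The front of the little pine drawer has fresh glue on it and stands a few millimetres off; a one-hand ratchet bar clamp already lies round the drawer and its front, jaws open. Working the clamp only by its pistol grip and trigger, where it lies flat on the bench, squeeze the trigger and let it spring back, again and again, until the jaws have pushed the front tight and square against the drawer and both pads press on the work. Then keep the trigger squeezed with a light, steady grip, enough to hold the joint shut but never so hard that the frail old drawer is crushed, and finish like that, still holding; do not touch the bar or the drawer yourself, and leave the other things on the bench where they are.

Things in the scene. Friction and masses are not known exactly. Their poses are not given: they have to be found in the camera images.
- clamp: Head of the working clamp: grey one-hand ratchet bar clamp, 0.95 kg in all, loose, lying on its side round the drawer, mid-plane 18 mm up. Origin on the bench under the head's centre, where the bar passes; head 56 x 60 x 36 mm. x to the jaw tips (within 25 degrees of world x), -x to the pistol grip, y along the bar to the far jaw, z up. It may slide to centre itself between closing fingers.
- grip (a point): Grasp point, clamp axes, 18 mm up, 50 mm to -x of the clamp's origin: midway between the pistol grip's back (16.5 mm to -y) and the trigger's outer face pulled home (16.5 mm to +y; at rest 36, and 39 where it is 11 mm farther to -x). Squeeze along y: 53 to 56 mm at rest, 33 home. Pistol grip z 5..31 mm, 30 mm to +x to 62 to -x of here; trigger z 8..28. 25 mm free either side.
- trigger (a joint): Trigger pull in rad: 0 rest, 0.25 home on its stop (19 mm at the fingers). Its spring pushes back 3 to 5 N, 0.3 s to return. Teeth 4 mm apart: a full pull draws the bar 11 mm, 8 mm stays after release; under pressure it slips back up to a tooth. Once both pads bear the trigger stops short of home, and a pad presses 1 to 1.7 times the squeeze. Over 90 N at a pad crushes the drawer.
- bar: The clamp's toothed steel bar (18 x 10 mm, 300 long) with the far jaw; slides only along the clamp's y, axes the same. Origin: at the clamp's origin with the jaws fully open, and shifted to the clamp's -y by as much as they have closed (0 to 18 mm at the start, 75 at most). The robot must not touch it.
- near_jaw (a point): Middle of the near jaw's pad face on the head, 18 mm up; pad 32 (x) x 30 mm high, rubber that gives 1 mm per 12 N. Faces the drawer front across 2 to 15 mm at the start. Axes as the clamp's.
- far_jaw (a point): Middle of the far jaw's pad face on the bar, 18 mm up, same size, facing the drawer's back. Distance to near_jaw: 133 mm less the bar's draw; drawer plus front take 94 mm.
- drawer: Small open pine drawer without its front, 108 (x) x 80 (y) x 36 mm high, 0.28 to 0.46 kg, loose. Origin under its centre, z up. The front belongs on its -y side, towards the near jaw. The clamp's axes lie within 2 degrees of the drawer's.
- front: The loose drawer front: plain pine board 108 (x) x 14 (y) x 38 mm high, standing on the bench. Origin under its centre, axes as the drawer's. Tight against the drawer its origin is at y = -47 mm in the drawer's frame; it starts at -51 to -56.
- glue: Bystander: white glue bottle, 52 mm across, 150 high, beyond the far jaw. Origin under its centre.
- sander: Bystander: cork sanding block 70 x 110 x 28 mm. Origin under its centre.
- knob: Bystander: the drawer's wooden knob, 34 mm across, 20 high. Origin under its centre.
- tape: Bystander: roll of masking tape lying flat, 84 mm across, 25 high. Origin under its centre.
- driver: Bystander: black-handled screwdriver, 200 mm long. Origin under its middle.
- mug: Bystander: white mug, 76 mm across, 90 high. Origin under its centre.
- spare: Bystander: a second clamp of the same kind, closed, lying alone well off to the right (-y) with nothing between its jaws. Not to be used. Origin and axes as clamp.

How it is judged:
By the outcome, as a careful person would: the job done as asked, in the order asked, and still so for the second after the job is handed in, while the arm keeps its last pose, push and grip.
It also fails if it takes over 45 s, if anything falls off the work surface, if the arm or the gripper's body presses on something with over 40 N, if the wrist force passes 120 N, or if a joint passes its speed limit or range.

ROBOT

A 6-joint arm with a two-finger parallel gripper is mounted at the origin on the work surface. World frame = base frame: x ahead of the robot, y to its left, z up, the work surface at z = 0. Lengths are in m, angles in rad, forces in N, time in s.
With the tool pointing down it reaches from about 0.375 to 0.975 m from the base axis. Payload 3.8 kg.
Tool frame: the origin (TCP) lies where the fingers leave the gripper's body, on its centre line; the fingertips stand 73 mm ahead of it and the grasp point (between the pads) lies 54 mm ahead of it; z points along the fingers, y is the line along which they close (so a half turn about z gives the same grasp; the last joint's range is limited). The gripper opens to 85 mm and grips with 20 to 120 N. Pads are 22 mm wide; open, the fingers measure 114 mm over their backs; the gripper's body (76 mm by 85 mm) begins 54 mm behind the grasp point. The pads swing forward as they close: fully open they stand 13 mm farther back than shut.
Start: joints at [1.299, 0.264, 1.604, -0, 1.274, -0.037], TCP at [0.157, 0.656, 0.304] pointing down, gripper open.
Joint ranges: [-2.63, 2.63], [-0.94, 2.18], [0.31, 2.57], [-1.31, 4.45], [0, 2.66], [-2.55, 2.55]. Speed limits (rad/s): [2.57, 2.57, 3.14, 3.14, 3.14, 3.14].

INTERFACE

Orientations are given as a rotation vector (axis times angle).
In Python, from workcell import read_state, viewer, bot gives the robot as it stands.
- The arm moves only by the tool jog_arm, never from a script. Its argument "increments" is a list that holds one entry, the list of rows, each a list of 7 numbers: the shift along the tool's x, y, z in units of 30 mm (1.0 is 30 mm), then the turn, a rotation vector about the tool's x, y, z in units of 6 degrees (1.0 is 6 degrees), then the opening, from -1 (shut) to 1 (fully open). A call has exactly 5 rows; each row shifts and turns the commanded pose from where the row before left it, along the tool's axes as they then stand; what a row does not reach is not made up. A row lasts 1/12 s, in which the tool goes at most 41.7 mm and 7.16 degrees, less where a joint would pass 70% of its speed; a pose out of reach is approached as far as the arm can. A call is refused whole if a number of a shift passes 1 or a number of a turn 1, either way. A call with a gripper value outside its range is refused whole. The fingers move at their own pace and stop on an object; "force" is the grip in N (left out, the last holds). Time passes only in rows, so rows that do not move let the fingers close, or fill a call up. It gives the time, the measured TCP pose, the force, the opening and the grip force at its end, in the units of the state.
- read_state(): the state, without advancing time (a new reading comes with each control period).
- viewer.read_camera(name): name is "side" or "top" or "wrist"; returns (picture, depth): 480x640x3 uint8, blue, green, red; 480x640 float32, m along the optical axis (not along the pixel's ray), 0 where there is no reading.
- viewer.camera_params(name): a dict with "fx", "fy", "cx", "cy" (pixels), "R" (3x3) and "t" (3): a world point X has camera coordinates R X + t; the wrist camera has in their place "hand_eye" (4x4, takes a point from camera to tool coordinates, whose origin is the TCP and whose axes are the flange's). Camera axes: x right, y down, z forward; pixel columns grow to the right and rows downward; lengths in m; the calibration is good to about 2 mm. A picture is of the moment at which its call begins: read the wrist's pose just before it. camera_params takes no time and is no camera call.
- bot.finish_job(): hands the job in; it is judged then, once.
The state is a dict: "time": time; "q": joint angles; "joint_vel": joint speeds; "joint_torque": joint torques, N m; "tool_pos": TCP position; "tcp_rot": TCP orientation; "wrist_force": force on the tool from outside, world axes, zero at the start; "torque": the same for the moment, N m; "width": opening from 0.0 (shut) to 1.0 (fully open); "grip_force": force on a finger pad.
Only numpy, scipy, OpenCV 4.12 (cv2) and the standard library are available. Lean on these libraries where they do the work, as an engineer would, in place of code of your own. Each camera call takes 0.05 s, during which the arm holds its last target. There are 200 camera calls.

## Working session

There is one attempt and no reset: what is moved stays moved. The work goes in short steps, Python scripts to look and compute and a tool call to move; the robot and the scene stay as the last step left them, time stands still between calls to the robot, and variables do not carry over. Pictures are saved under pics/ and viewed, at most 10 in all, crops included, and the job is handed in when it is done.

Besides the shell and the picture viewer there is one more tool, called in YAML: its name, and indented under it one key for each argument. jog_arm: Moves the arm, as the interface text tells. Its arguments: {"type":"object","properties":{"increments":{"type":"array","items":{"type":"array","items":{"type":"array","items":{"type":"number"}}}},"force":{"type":"number"}},"required":["increments"]}

```bash
mkdir -p pics
cat > h.py <<'E'
import numpy as np, cv2
from scipy.spatial.transform import Rotation as Ro
from workcell import read_state, viewer, bot
def cam(n):
    s=read_state(); im,d=viewer.read_camera(n); p=viewer.camera_params(n)
    if n=="wrist":
        T=np.eye(4);T[:3,:3]=Ro.from_rotvec(s["tcp_rot"]).as_matrix();T[:3,3]=s["tool_pos"]
        M=T@np.array(p["hand_eye"]); p["R"]=M[:3,:3].T; p["t"]=-M[:3,:3].T@M[:3,3]
    return im,d,p
def plane(p,u,v,z):
    R=np.array(p["R"]);t=np.array(p["t"]);c=-R.T@t
    r=R.T@np.array([(u-p["cx"])/p["fx"],(v-p["cy"])/p["fy"],1.]); return c+r*(z-c[2])/r[2]
E
python3 - <<'E'
from h import *
import pickle
im,d,p=cam("top");cv2.imwrite("pics/top.png",im);pickle.dump((im,d,p),open("top.pkl","wb"))
print(p);s=read_state();print(s)
E
```

```text
{'fx': 532.4542957707544, 'fy': 532.4542957707544, 'cx': 315.0082713085231, 'cy': 239.43657766625483, 'R': array([[-0.00112368, -0.99959371, -0.02848056],
       [-0.98901605,  0.00532043, -0.14771239],
       [ 0.14780391,  0.02800175, -0.9886202 ]]), 't': array([0.0456648 , 0.60856503, 1.22434286])}
{'time': 0.05, 'q': array([ 1.29912863e+00,  2.64790944e-01,  1.60538118e+00, -3.46183327e-05,
        1.27369032e+00, -3.69213256e-02]), 'joint_vel': array([-0.00220719, -0.00021264, -0.00182367,  0.00033887, -0.0007237 ,
        0.0014565 ]), 'joint_torque': array([-9.29446760e-04, -5.17026687e+01, -3.68841255e+01, -1.70796843e-04,
        7.10894004e-03,  3.36360401e-06]), 'tool_pos': array([0.15687473, 0.65593384, 0.30253249]), 'tcp_rot': array([-0.36783955, -3.11966341,  0.00353065]), 'wrist_force': array([0.0531692 , 0.23930312, 0.06355942]), 'torque': array([ 0.07306175, -0.00482583, -0.02379242]), 'grip_force': 0.0, 'width': 1.0010035705613387}
```

View pics/top.png

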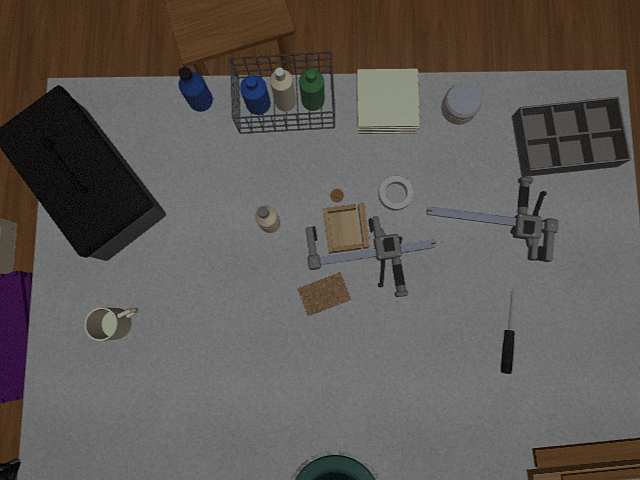

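The top view shows the working clamp's head at about (388,247), its pistol grip running to (401,293), the trigger at about (381,275) and the drawer at (346,228). I'll enlarge that area.

Run:
```python
from h import *
import pickle
im,d,p=pickle.load(open("top.pkl","rb"))
c=im[180:310,290:450];cv2.imwrite("pics/crop.png",cv2.convertScaleAbs(cv2.resize(c,None,fx=4.6,fy=4.6,interpolation=cv2.INTER_CUBIC),alpha=1.5))
for n,u,v,z in [("head",388,247,.036),("gripend",401,293,.03),("griptop",396,265,.03),("barend",436,243,.023),("barfar",314,262,.03),("trig",380,285,.028)]: print(n,plane(p,u,v,z).round(3))
```

```text
head [ 0.591 -0.131  0.036]
gripend [ 0.482 -0.16   0.03 ]
griptop [ 0.548 -0.149  0.03 ]
barend [ 0.602 -0.247  0.023]
barfar [0.556 0.047 0.03 ]
trig [ 0.501 -0.11   0.028]
```

View pics/crop.png

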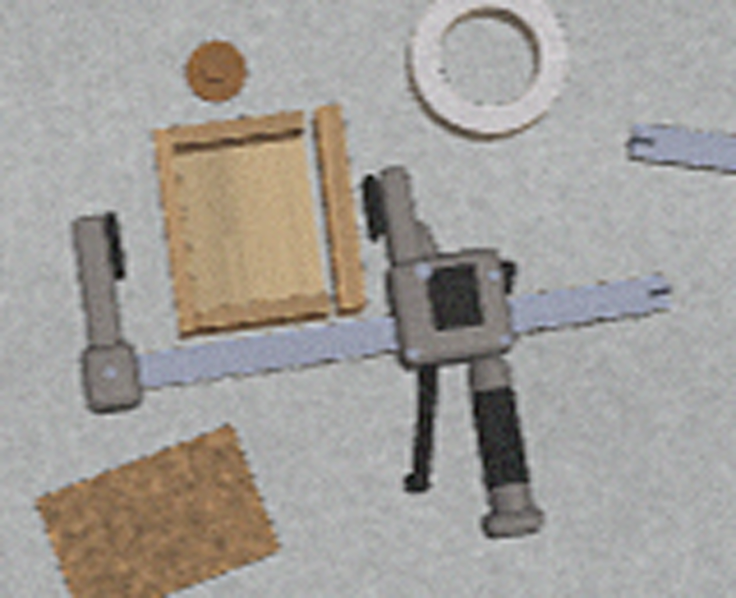

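Clamp yaw is about 9° and the grip is near (0.542, -0.139). Next I'll work out the approach in tool units.

```bash
cat >> h.py <<'E'
def need(pos,yaw):
    "remaining shift/turn in jog units; tool y along clamp y (either sense), pointing down"
    s=read_state();R=Ro.from_rotvec(s["tcp_rot"]).as_matrix();best=None
    for sg in (1,-1):
        y=sg*np.array([-np.sin(yaw),np.cos(yaw),0]);z=np.array([0,0,-1.]);x=np.cross(y,z)
        G=np.c_[x,y,z];w=Ro.from_matrix(R.T@G).as_rotvec()
        if best is None or np.linalg.norm(w)<np.linalg.norm(best[0]): best=(w,G,sg)
    w,G,sg=best;dp=np.array(pos)-s["tool_pos"]
    print("now",s["tool_pos"].round(4),"t",s["time"],"width",s["width"],"q6",s["q"][5].round(2),"sgn",sg)
    print("turn",(np.degrees(w)/6).round(2),"shift now-axes",(R.T@dp/.03).round(2),"shift final-axes",(G.T@dp/.03).round(2))
E
python3 - <<'E'
from h import *
need([.5405,-.129,.28],np.radians(8.9))
E
```

```text
now [0.1569 0.6559 0.3025] t 0.05 width 1.0010035705613387 q6 -0.04 sgn 1
turn [-0.02 -0.   -3.72] shift now-axes [-18.52 -22.47   0.8 ] shift final-axes [ -8.59 -27.83   0.75]
```

jog_arm:
  increments:
    - [[0, 0, 0, 0, 0, -0.93, 1], [0, 0, 0, 0, 0, -0.93, 1], [0, 0, 0, 0, 0, -0.93, 1], [0, 0, 0, 0, 0, -0.93, 1], [-0.3, -0.9, 0, 0, 0, 0, 1]]

```text
time: 0.47
tool_pos: [0.1684, 0.6334, 0.3026]
tcp_rot: [0.253, -3.13, -0.002]
wrist_force: [1.2, -0.2, 0.8]
width: 0.997
grip_force: 0.0
```

jog_arm:
  increments:
    - [[-0.3, -1, 0, 0, 0, 0, 1], [-0.3, -1, 0, 0, 0, 0, 1], [-0.3, -1, 0, 0, 0, 0, 1], [-0.3, -1, 0, 0, 0, 0, 1], [-0.3, -1, 0, 0, 0, 0, 1]]

```text
time: 0.88
tool_pos: [0.2378, 0.4882, 0.303]
tcp_rot: [0.243, -3.131, 0.002]
wrist_force: [-0.4, -1.0, 0.0]
width: 1.001
grip_force: 0.0
```

jog_arm:
  increments:
    - [[-0.3, -1, 0, 0, 0, 0, 1], [-0.3, -1, 0, 0, 0, 0, 1], [-0.3, -1, 0, 0, 0, 0, 1], [-0.3, -1, 0, 0, 0, 0, 1], [-0.3, -1, 0, 0, 0, 0, 1]]

```text
time: 1.3
tool_pos: [0.3053, 0.3469, 0.3032]
tcp_rot: [0.243, -3.131, 0.001]
wrist_force: [0.3, 0.0, 0.0]
width: 1.0
grip_force: 0.0
```

jog_arm:
  increments:
    - [[-0.3, -1, 0, 0, 0, 0, 1], [-0.3, -1, 0, 0, 0, 0, 1], [-0.3, -1, 0, 0, 0, 0, 1], [-0.3, -1, 0, 0, 0, 0, 1], [-0.3, -1, 0, 0, 0, 0, 1]]

```text
time: 1.72
tool_pos: [0.3728, 0.2058, 0.3034]
tcp_rot: [0.243, -3.132, 0.0]
wrist_force: [0.9, 0.9, 0.7]
width: 1.002
grip_force: 0.0
```

jog_arm:
  increments:
    - [[-0.3, -1, 0, 0, 0, 0, 1], [-0.3, -1, 0, 0, 0, 0, 1], [-0.3, -1, 0, 0, 0, 0, 1], [-0.3, -1, 0, 0, 0, 0, 1], [-0.3, -1, 0.4, 0, 0, 0, 1]]

```text
time: 2.13
tool_pos: [0.4418, 0.0646, 0.2937]
tcp_rot: [-0.242, 3.128, 0.0]
wrist_force: [1.3, 0.8, 1.3]
width: 1.0
grip_force: 0.0
```

jog_arm:
  increments:
    - [[-0.3, -1, 0.3, 0, 0, 0, 1], [-0.3, -1, 0, 0, 0, 0, 1], [-0.3, -1, 0, 0, 0, 0, 1], [-0.3, -1, 0, 0, 0, 0, 1], [-0.3, -1, 0, 0, 0, 0, 1]]

```text
time: 2.55
tool_pos: [0.5079, -0.0767, 0.2821]
tcp_rot: [0.242, -3.131, -0.001]
wrist_force: [-0.3, 0.8, 0.2]
width: 1.001
grip_force: 0.0
```

Run:
```python
from h import *
import pickle
need([.5405,-.129,.28],np.radians(8.9))
im,d,p=cam("wrist");cv2.imwrite("pics/w1.png",im);pickle.dump((im,d,p),open("w1.pkl","wb"))
```

```text
now [ 0.5079 -0.0767  0.2821] t 2.55 width 1.0011624380044157 q6 -1.92 sgn 1
turn [ 0.01 -0.01 -0.01] shift now-axes [-0.81 -1.89  0.07] shift final-axes [-0.8  -1.89  0.07]
```

View pics/w1.png

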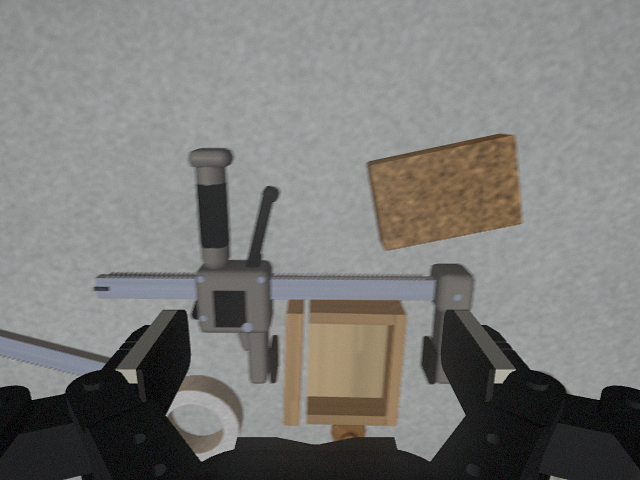

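The wrist view shows the bar along row ~287, the head at columns 197–272, the pistol grip at (212,215), the trigger from (255,260) to (270,193), and the drawer and front at (345,365). Now I'll measure the bar line, grip and trigger.

Run:
```python
from h import *
import pickle
im,d,p=pickle.load(open("w1.pkl","rb"))
b,g,r=[im[...,i].astype(int) for i in range(3)]
m=((b-r)>18)&(b>90)
pts=[]
for u in list(range(115,190,5))+list(range(285,425,5)):
    v=np.where(m[255:315,u])[0]
    if len(v)>8: pts.append(plane(p,u,255+v.mean(),.023)[:2])
pts=np.array(pts);k=np.polyfit(pts[:,1],pts[:,0],1)
yaw=np.arctan(-k[0]);print(len(pts),"yaw",np.degrees(yaw),"resid",np.std(pts[:,0]-np.polyval(k,pts[:,1])))
xc=np.array([np.cos(yaw),np.sin(yaw)]);yc=np.array([-np.sin(yaw),np.cos(yaw)])
hy=[plane(p,u,v,.036)[:2]@yc for u,v in [(197,285),(271,285)]];print("head y edges",hy,"diff",hy[1]-hy[0])
# black grip sleeve edges and trigger per row via darkness/saturation vs light bench
for v in (195,205,215,225,235,240):
    row=im[v,180:300].mean(1); dk=np.where(row<95)[0]+180
    seg=np.split(dk,np.where(np.diff(dk)>2)[0]+1)
    print(v,[(int(s[0]),int(s[-1]),(plane(p,s[0],v,.02)[:2]@yc).round(4),(plane(p,s[-1],v,.02)[:2]@yc).round(4),(plane(p,s[0],v,.02)[:2]@xc).round(4)) for s in seg if len(s)>3])
xb=pts@xc;print("bar x in clamp axes",xb.mean())
o=xc*xb.mean()+yc*np.mean(hy);print("origin",o,"grip",o-.05*xc)
print("depths head,bench,bar",d[309,230],d[100,100],d[287,350])
need([*(o-.05*xc+.010*yc),.10],yaw)
```

```text
38 yaw 8.525808697646887 resid 0.0007629472098996913
head y edges [np.float64(-0.2445325424356401), np.float64(-0.1857809133074825)] diff 0.058751629128157595
195 [(197, 226, np.float64(-0.2438), np.float64(-0.2211), np.float64(0.4803)), (263, 277, np.float64(-0.192), np.float64(-0.1811), np.float64(0.48))]
205 [(198, 226, np.float64(-0.2436), np.float64(-0.2215), np.float64(0.4883)), (261, 271, np.float64(-0.1939), np.float64(-0.186), np.float64(0.488))]
215 [(199, 227, np.float64(-0.2434), np.float64(-0.2211), np.float64(0.4964)), (258, 268, np.float64(-0.1965), np.float64(-0.1885), np.float64(0.4961))]
225 [(199, 227, np.float64(-0.244), np.float64(-0.2216), np.float64(0.5046)), (256, 266, np.float64(-0.1983), np.float64(-0.1903), np.float64(0.5043))]
235 [(200, 228, np.float64(-0.2437), np.float64(-0.2212), np.float64(0.5129)), (254, 263, np.float64(-0.2002), np.float64(-0.193), np.float64(0.5126))]
240 [(200, 228, np.float64(-0.244), np.float64(-0.2214), np.float64(0.5171)), (252, 262, np.float64(-0.202), np.float64(-0.1939), np.float64(0.5168))]
bar x in clamp axes 0.5578946650749609
origin [ 0.58362751 -0.13006846] grip [ 0.53418005 -0.1374812 ]
depths head,bench,bar 0.344375 0.3349138 0.35508338
now [ 0.5103 -0.0809  0.2825] t 2.6 width 1.001498870683907 q6 -1.93 sgn 1
turn [-0.04  0.01  0.04] shift now-axes [-0.49 -1.62  6.09] shift final-axes [-0.51 -1.65  6.08]
```

```bash
cat >> h.py <<'E'
YAW=np.radians(8.5)
def G(c,x=.509,z=.075):
    xc=np.array([np.cos(YAW),np.sin(YAW)]);yc=np.array([-np.sin(YAW),np.cos(YAW)])
    need([*(xc*x+yc*(-.2272+c)),z],YAW)
E
python3 -c "
from h import *
G(.0105,z=.12)"
```

```text
now [ 0.5103 -0.0809  0.2825] t 2.6 width 1.001498870683907 q6 -1.93 sgn 1
turn [-0.04  0.01  0.04] shift now-axes [-0.53 -2.02  5.42] shift final-axes [-0.54 -2.04  5.42]
```

jog_arm:
  increments:
    - [[-0.25, -0.9, 0.9, 0, 0, 0, 1], [-0.25, -0.9, 0.9, 0, 0, 0, 1], [0, 0, 0.9, 0, 0, 0, 1], [0, 0, 0.9, 0, 0, 0, 1], [0, 0, 0, 0, 0, 0, 1]]

```text
time: 3.02
tool_pos: [0.5267, -0.1254, 0.1682]
tcp_rot: [0.24, -3.121, -0.007]
wrist_force: [-1.3, 0.7, -1.1]
width: 0.998
grip_force: 0.0
```

Run:
```python
from h import *
im,d,p=cam("wrist");G(.0105)
cv2.imwrite("pics/w2.png",im)
```

```text
now [ 0.528  -0.1255  0.171 ] t 3.0667 width 1.0033441975087358 q6 -2.0 sgn 1
turn [ 0.04 -0.08  0.06] shift now-axes [-0.2 -0.5  3.2] shift final-axes [-0.18 -0.49  3.2 ]
```

View pics/w2.png

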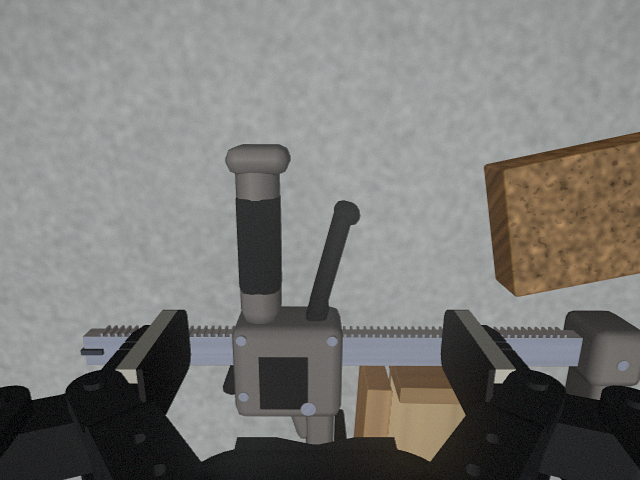

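The view shows the open fingers centred at column ~316, the pistol grip's back at column 236 and the trigger at columns 310–345, so the tool still has to shift towards the pistol side. I'll measure once more from this view.

Run:
```python
from h import *
im,d,p=cam("wrist")
xc=np.array([np.cos(YAW),np.sin(YAW)]);yc=np.array([-np.sin(YAW),np.cos(YAW)])
s=read_state();print("tool",s["tool_pos"],"clampaxes",s["tool_pos"][:2]@xc,s["tool_pos"][:2]@yc)
R=np.array(p["R"]);c=-R.T@np.array(p["t"]);print("cam",c)
for v in (230,250,270,285):
    row=im[v,200:380].mean(1); dk=np.where(row<95)[0]+200
    seg=np.split(dk,np.where(np.diff(dk)>2)[0]+1)
    print(v,[[int(q[0]),int(q[-1]),*(plane(p,q[0],v,.018)[:2]@yc).round(4).reshape(1),*(plane(p,q[-1],v,.018)[:2]@yc).round(4).reshape(1),*(plane(p,q[0],v,.018)[:2]@xc).round(4).reshape(1)] for q in seg if len(q)>3])
G(.0105)
```

```text
tool [ 0.52986589 -0.12574274  0.17354262] clampaxes 0.5054598123113766 -0.2026807310358243
cam [ 0.4587214  -0.13638862  0.24082237]
230 [[239, 281, np.float64(-0.2427), np.float64(-0.22), np.float64(0.4911)], [328, 347, np.float64(-0.1947), np.float64(-0.1845), np.float64(0.4909)]]
250 [[239, 282, np.float64(-0.2431), np.float64(-0.2197), np.float64(0.5024)], [323, 342, np.float64(-0.1973), np.float64(-0.1869), np.float64(0.5022)]]
270 [[240, 282, np.float64(-0.2431), np.float64(-0.2199), np.float64(0.514)], [317, 336, np.float64(-0.2005), np.float64(-0.19), np.float64(0.5138)]]
285 [[242, 281, np.float64(-0.2423), np.float64(-0.2205), np.float64(0.5229)], [313, 331, np.float64(-0.2027), np.float64(-0.1926), np.float64(0.5227)]]
now [ 0.5299 -0.1257  0.1735] t 3.1167 width 1.0029416294960425 q6 -2.0 sgn 1
turn [ 0.02 -0.04  0.06] shift now-axes [-0.13 -0.47  3.28] shift final-axes [-0.12 -0.47  3.28]
```

jog_arm:
  increments:
    - [[-0.1, -0.45, 0, 0, 0, 0, 1], [0, 0, 0.9, 0, 0, 0, 1], [0, 0, 0.9, 0, 0, 0, 1], [0, 0, 0.7, 0, 0, 0, 1], [0, 0, 0.4, 0, 0, 0, 1]]
  force: 20

```text
time: 3.53
tool_pos: [0.5369, -0.1396, 0.088]
tcp_rot: [-0.243, 3.131, -0.001]
wrist_force: [-0.7, -0.4, 0.3]
width: 1.0
grip_force: 0.0
```

jog_arm:
  increments:
    - [[0, 0, 0.2, 0, 0, 0, 1], [0, 0, 0, 0, 0, 0, 1], [0, 0, 0, 0, 0, 0, 1], [0, 0, 0, 0, 0, 0, 1], [0, 0, 0, 0, 0, 0, 1]]

```text
time: 3.95
tool_pos: [0.5375, -0.1395, 0.0836]
tcp_rot: [-0.243, 3.129, -0.002]
wrist_force: [-0.9, -0.1, -0.1]
width: 1.002
grip_force: 0.0
```

```bash
python3 -c "
from h import *
G(.0105)"
```

```text
now [ 0.5375 -0.1395  0.0836] t 3.95 width 1.0018322544441083 q6 -2.02 sgn 1
turn [-0.01  0.03  0.06] shift now-axes [0.07 0.02 0.29] shift final-axes [0.07 0.02 0.29]
```

jog_arm:
  increments:
    - [[0, 0, 0.25, 0, 0, 0, 1], [0, 0, 0, 0, 0, 0, 0.4], [0, 0, 0, 0, 0, 0, 0.4], [0, 0, 0, 0, 0, 0, 0.4], [0, 0, 0, 0, 0, 0, 0.4]]
  force: 20

```text
time: 4.37
tool_pos: [0.5361, -0.1391, 0.0743]
tcp_rot: [0.243, -3.132, -0.0]
wrist_force: [-0.5, 0.2, -0.1]
width: 0.698
grip_force: 0.0
```

Run:
```python
from h import *
im,d,p=cam("wrist");G(.0105);print(read_state()["width"])
cv2.imwrite("pics/w3.png",im)
```

```text
now [ 0.5362 -0.1391  0.0744] t 4.4167 width 0.6943643036893027 q6 -2.02 sgn 1
turn [ 0.   -0.    0.06] shift now-axes [ 0.02  0.   -0.02] shift final-axes [ 0.02  0.   -0.02]
0.6943643036893027
```

View pics/w3.png

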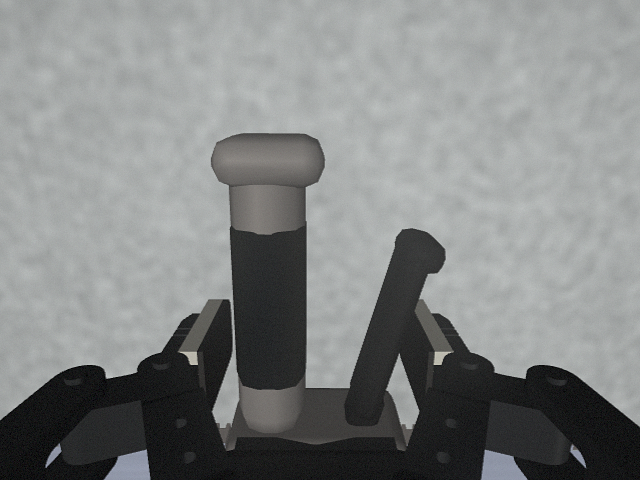

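The fingers straddle the grip and the trigger evenly: pistol pad at column ~230, trigger pad at ~410. First stroke.

jog_arm:
  increments:
    - [[0, -0.05, 0, 0, 0, 0, -0.4], [0, -0.1, 0, 0, 0, 0, -0.4], [0, -0.1, 0, 0, 0, 0, -0.4], [0, -0.1, 0, 0, 0, 0, -0.4], [0, 0, 0, 0, 0, 0, -0.4]]
  force: 22

```text
time: 4.83
tool_pos: [0.5377, -0.1484, 0.076]
tcp_rot: [0.242, -3.131, -0.004]
wrist_force: [-5.8, 7.3, 14.4]
width: 0.375
grip_force: 22.1
```

jog_arm:
  increments:
    - [[0, 0.05, 0, 0, 0, 0, 0.4], [0, 0.1, -0.1, 0, 0, 0, 0.4], [0, 0.1, 0, 0, 0, 0, 0.4], [0, 0.1, 0, 0, 0, 0, 0.4], [0, 0, 0, 0, 0, 0, 0.4]]

```text
time: 5.25
tool_pos: [0.536, -0.1386, 0.0773]
tcp_rot: [0.244, -3.132, 0.0]
wrist_force: [-0.1, 0.4, 1.0]
width: 0.699
grip_force: 0.0
```

jog_arm:
  increments:
    - [[0, -0.05, 0, 0, 0, 0, -0.4], [0, -0.1, 0, 0, 0, 0, -0.4], [0, -0.1, 0, 0, 0, 0, -0.4], [0, -0.1, 0, 0, 0, 0, -0.4], [0, 0, 0, 0, 0, 0, -0.4]]

```text
time: 5.67
tool_pos: [0.5374, -0.1485, 0.0785]
tcp_rot: [0.242, -3.131, -0.005]
wrist_force: [-5.9, 8.7, 13.3]
width: 0.383
grip_force: 21.8
```

Run:
```python
from h import *
im,d,p=cam("top");G(0);s=read_state();print(s["width"],s["wrist_force"])
a=cv2.resize(im[180:310,290:450],None,fx=3,fy=3,interpolation=cv2.INTER_CUBIC)
im,d,p=cam("wrist")
a=cv2.copyMakeBorder(a,0,0,0,0,0);b=cv2.resize(im,(520,390))[:, 0:310]
cv2.imwrite("pics/c4.png",np.hstack([cv2.convertScaleAbs(a,alpha=1.4),b]))
```

```text
now [ 0.5374 -0.1484  0.0785] t 5.7167 width 0.37671482504961995 q6 -2.04 sgn 1
turn [ 0.03 -0.01  0.06] shift now-axes [ 0.02 -0.03  0.12] shift final-axes [ 0.02 -0.03  0.12]
0.37671482504961995 [-5.44431138  7.78976987 13.3550523 ]
```

View pics/c4.png

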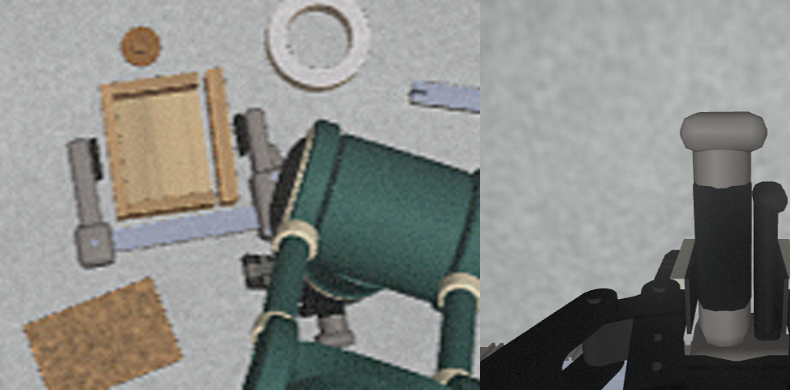

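Two full strokes went home, and the far jaw is now almost at the drawer's back. I'll keep stroking.

jog_arm:
  increments:
    - [[0, 0.05, 0, 0, 0, 0, 0.4], [0, 0.1, 0, 0, 0, 0, 0.4], [0, 0.1, 0, 0, 0, 0, 0.4], [0, 0.1, 0, 0, 0, 0, 0.4], [0, 0, 0, 0, 0, 0, 0.4]]

```text
time: 6.18
tool_pos: [0.5359, -0.1387, 0.077]
tcp_rot: [0.244, -3.131, -0.0]
wrist_force: [-0.1, -0.6, -0.1]
width: 0.703
grip_force: 0.0
```

jog_arm:
  increments:
    - [[0, -0.05, 0, 0, 0, 0, -0.4], [0, -0.1, 0, 0, 0, 0, -0.4], [0, -0.1, 0, 0, 0, 0, -0.4], [0, -0.1, 0, 0, 0, 0, -0.4], [0, 0, 0, 0, 0, 0, -0.4]]

```text
time: 6.6
tool_pos: [0.5374, -0.1483, 0.0783]
tcp_rot: [0.243, -3.13, -0.005]
wrist_force: [-4.8, 9.2, 12.2]
width: 0.375
grip_force: 22.3
```

jog_arm:
  increments:
    - [[0, 0.05, 0, 0, 0, 0, 0.4], [0, 0.1, 0, 0, 0, 0, 0.4], [0, 0.1, 0, 0, 0, 0, 0.4], [0, 0.1, 0, 0, 0, 0, 0.4], [0, 0, 0, 0, 0, 0, 0.4]]

```text
time: 7.02
tool_pos: [0.536, -0.1387, 0.0772]
tcp_rot: [0.244, -3.132, 0.0]
wrist_force: [-0.5, 1.0, -0.5]
width: 0.701
grip_force: 0.0
```

jog_arm:
  increments:
    - [[0, -0.05, 0, 0, 0, 0, -0.4], [0, -0.1, 0, 0, 0, 0, -0.4], [0, -0.1, 0, 0, 0, 0, -0.4], [0, -0.1, 0, 0, 0, 0, -0.4], [0, 0, 0, 0, 0, 0, -0.4]]

```text
time: 7.43
tool_pos: [0.5374, -0.1482, 0.0783]
tcp_rot: [0.243, -3.131, -0.005]
wrist_force: [-4.4, 9.7, 11.1]
width: 0.377
grip_force: 22.6
```

Run:
```python
from h import *
im,d,p=cam("top");G(0);s=read_state();print(s["width"],s["wrist_force"])
a=cv2.resize(im[190:290,300:400],None,fx=5,fy=5,interpolation=cv2.INTER_CUBIC)
cv2.imwrite("pics/c5.png",cv2.convertScaleAbs(a,alpha=1.4))
```

```text
now [ 0.5375 -0.1482  0.0783] t 7.4833 width 0.3743526446565497 q6 -2.04 sgn 1
turn [ 0.03 -0.01  0.06] shift now-axes [ 0.02 -0.04  0.11] shift final-axes [ 0.02 -0.04  0.11]
0.3743526446565497 [-2.73688709  8.67362339 10.33684646]
```

View pics/c5.png

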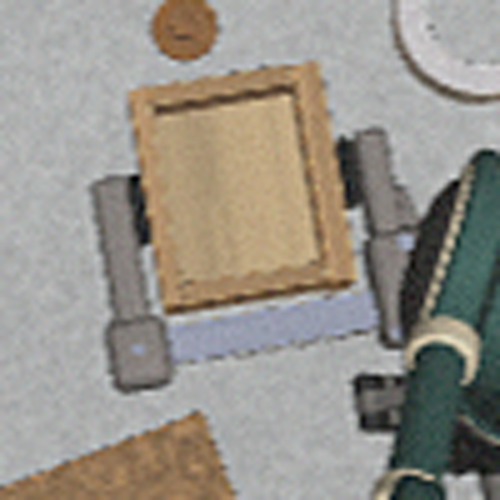

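The front is now shut against the drawer and both pads are close to it, but the trigger still went home. One more stroke should bear.

jog_arm:
  increments:
    - [[0, 0.05, 0, 0, 0, 0, 0.4], [0, 0.1, 0, 0, 0, 0, 0.4], [0, 0.1, 0, 0, 0, 0, 0.4], [0, 0.1, 0, 0, 0, 0, 0.4], [0, 0, 0, 0, 0, 0, 0.4]]

```text
time: 7.9
tool_pos: [0.5359, -0.1388, 0.0771]
tcp_rot: [0.244, -3.132, 0.0]
wrist_force: [0.1, 0.1, -0.4]
width: 0.702
grip_force: 0.0
```

jog_arm:
  increments:
    - [[0, -0.05, 0, 0, 0, 0, -0.4], [0, -0.1, 0, 0, 0, 0, -0.4], [0, -0.1, 0, 0, 0, 0, -0.4], [0, 0, 0, 0, 0, 0, -0.4], [0, 0, 0, 0, 0, 0, -0.4]]

```text
time: 8.32
tool_pos: [0.5371, -0.1466, 0.0786]
tcp_rot: [0.243, -3.131, -0.001]
wrist_force: [-4.2, 2.9, 11.9]
width: 0.415
grip_force: 21.5
```

jog_arm:
  increments:
    - [[0, 0, 0, 0, 0, 0, -0.4], [0, 0, 0, 0, 0, 0, -0.4], [0, 0, 0, 0, 0, 0, -0.4], [0, 0, 0, 0, 0, 0, -0.4], [0, 0, 0, 0, 0, 0, -0.4]]
  force: 25

```text
time: 8.73
tool_pos: [0.537, -0.1466, 0.0786]
tcp_rot: [0.244, -3.131, -0.0]
wrist_force: [-5.6, 2.5, 11.4]
width: 0.412
grip_force: 23.7
```

jog_arm:
  increments:
    - [[0, 0, 0, 0, 0, 0, -0.4], [0, 0, 0, 0, 0, 0, -0.4], [0, 0, 0, 0, 0, 0, -0.4], [0, 0, 0, 0, 0, 0, -0.4], [0, 0, 0, 0, 0, 0, -0.4]]

```text
time: 9.15
tool_pos: [0.537, -0.1467, 0.0786]
tcp_rot: [0.244, -3.131, -0.0]
wrist_force: [-4.0, 3.8, 11.4]
width: 0.413
grip_force: 23.7
```

Run:
```python
from h import *
im,d,p=cam("top");s=read_state();print(s["width"],s["grip_force"],s["wrist_force"])
a=cv2.resize(im[190:290,300:400],None,fx=5,fy=5,interpolation=cv2.INTER_CUBIC)
im,d,p=cam("side");print(im.shape)
cv2.imwrite("pics/c6.png",cv2.convertScaleAbs(a,alpha=1.4))
```

```text
0.40995807561513126 23.737127780914307 [-5.03882716  2.88347835 10.71680777]
(480, 640, 3)
```

View pics/c6.png

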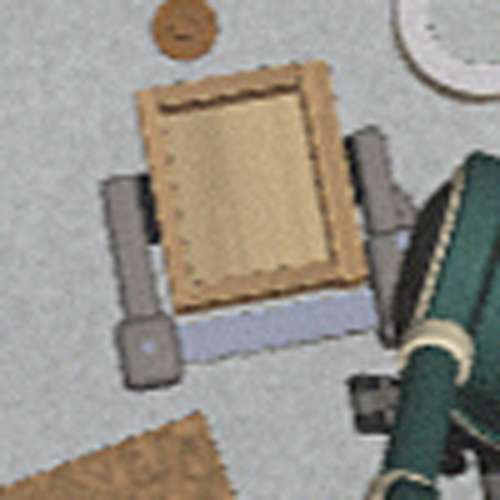

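The drawer and front are flush with no gap, and both pads bear: right pad at (355,180), left at (150,205). The trigger holds about 3 mm short of home at 24 N, with no drift. Handing in.

```bash
python3 -c "
from h import *
print(bot.finish_job())"
```

```text
the job is handed in; nothing more can be done
None
```

Handed in after five trigger strokes: in the last top view the front sits flush on the drawer with both pads bearing, and the trigger is still held at about 24 N, roughly 3 mm short of home (about 24–41 N per pad, under the 90 N limit).

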